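# Calibrate the bench scale

### The job

Calibrate the load cell: balance the brass weight upright on the grey dome of the load cell and let go of it, and only then take the red stylus from its stand, push its tip through the round hole in the top of the white indicator and press the recessed red button fully down. Finish while still gripping the stylus and holding the button down, with the weight still balanced on the dome and the multimeter, the blue pump and the jar left where they are.

Things in the scene. Friction and masses are not known exactly. Their poses are not given: they have to be found in the camera images.
- weight_center (a point): Brass calibration weight: upright cylinder 38 mm in diameter and 36 mm high with a small flat knob (16 mm wide) on top to 44 mm, about 0.34 kg, flat underside, loose on the bench. This point is on its axis, half-way up the cylinder, 18 mm above its underside; z is its axis, up.
- dome_top (a point): Top of the load cell's smooth grey dome (part of a sphere of radius 55 mm, 98 mm wide and 30 mm high) where the weight is to be balanced, 52 mm above the bench. The dome rises from a fixed blue drum 126 mm in diameter and 22 mm high. z is up. A weight set down off the middle leans by about 1.6 degrees for each mm, so set it down well centred.
- stylus_grip (a point): Stylus, standing upright and loose in the stand (shaft in the hole, handle's lower end resting on the stand's top). Red handle of square section, 14 x 14 mm, 60 mm long, with a steel shaft 6 mm in diameter and 32 mm long below it; 40 g. This point is the middle of the handle, 30 mm from either end and 62 mm above the tip; z runs along the stylus from tip to handle, x and y are square to the handle's faces.
- stylus_tip (a point): Tip (lower end) of the stylus's steel shaft. Same axes as stylus_grip.
- stand: Fixed black block 50 x 50 x 36 mm with a 9 mm round hole right through its middle, in which the stylus stands. Origin at the centre of its underside; z up.
- aperture (a point): Centre of the round hole, 13 mm in diameter, in the top of the white indicator (fixed box, 110 mm along its x, 130 mm along its y, 46 mm high), level with the top face; z up. The box's centre lies 22 mm along +x and 30 mm along -y of this point (this point's axes). The red button, 11 mm in diameter, lies in the hole, its top 12 mm below this point when not pressed.
- cal_button (a joint): Travel of the recessed button in m: 0 is up, 0.005 is fully down (its top then 17 mm below the top face). Sprung: about 1.5 N starts it, about 4 N brings it fully down, and it springs back when let go.
- multimeter: Bystander: orange and black multimeter lying on the bench, 85 x 175 mm, 47 mm high at the dial, loose. Origin at the centre of its underside. Leave alone.
- pump: Bystander: blue desoldering pump lying on the bench, 20 mm thick and about 170 mm long along its y, loose. Origin under its middle. Leave alone.
- jar: Bystander: small amber jar, 44 mm in diameter, 50 mm high, loose. Origin at the centre of its underside. Leave alone.
Not all that is in view belongs to the job. Of the things shaped like the part that bears weight_center, the brass one is meant.

How it is judged:
By the outcome, as a careful person would: the job done as asked, in the order asked, and still so for the second after the job is handed in, while the arm keeps its last pose, push and grip.
It also fails if it takes over 64 s, if anything falls off the work surface, if the arm or the gripper's body presses on something with over 40 N, if the wrist force passes 120 N, or if a joint passes its speed limit or range.

### The arm

A 6-joint arm with a two-finger parallel gripper is mounted at the origin on the work surface. World frame = base frame: x ahead of the robot, y to its left, z up, the work surface at z = 0. Lengths are in m, angles in rad, forces in N, time in s.
With the tool pointing down it reaches from about 0.375 to 0.9 m from the base axis. Payload 3.1 kg.
Tool frame: the origin (TCP) lies between the finger pads; the fingertips stand 11 mm ahead of it and the grasp point (between the pads) lies 8 mm behind it; z points along the fingers, y is the direction in which the jaws open and shut (so a half turn about z gives the same grasp; the last joint's range is limited). The gripper opens to 85 mm and grips with 20 to 120 N. Pads are 22 mm wide; open, the fingers measure 114 mm over their backs; the gripper's body (76 mm by 85 mm) begins 54 mm behind the grasp point. The pads swing forward as they close: fully open they stand 13 mm farther back than shut.
Start: joints at [1.139, 0.527, 1.433, -0, 1.181, -0.178], TCP at [0.156, 0.605, 0.242] pointing down, gripper open.
Joint ranges: [-3.08, 3.08], [-0.75, 2.2], [0.22, 2.44], [-1.43, 4.57], [0, 2.65], [-2.85, 2.85]. Speed limits (rad/s): [2.79, 2.79, 3.14, 3.14, 3.14, 3.14].

### API

Orientations are given as a unit quaternion [x, y, z, w].
In Python, from station import manip gives the robot as it stands.
- The arm moves only by the tool move_arm, never from a script. Its argument "deltas" is a list of rows, each a list of 5 numbers: the shift along the tool's x, y, z in units of 40 cm (1.0 is 40 cm), then the turn about the tool's z in units of 0.5 rad (1.0 is 0.5 rad), then the opening in per cent of the stroke, from 0 (shut) to 100 (fully open). In form: [[x, y, z, twist, grip], ...]. A call has exactly 8 rows; each row is the pose to reach, as a shift and turn from the pose commanded when the call began, along the tool's axes at that moment; what a row does not reach only later rows make up. A row lasts 1/12 s, in which the tool goes at most 41.7 mm and 7.16 degrees, less where a joint would pass 70% of its speed; a pose out of reach is approached as far as the arm can. A call with a number of a shift or a turn outside -1 to 1 is refused whole. A call with a gripper value outside its range is refused whole. The fingers move at their own pace and stop on an object; "force" is the grip in N (left out, the last holds). Time passes only in rows, so rows that repeat a pose let the fingers close, or fill a call up. It gives the time, the measured TCP pose, the force and the opening at its end, in the units of the state.
- manip.sense(): the state, without advancing time (a new reading comes with each control period).
- manip.snapshot(name): name is "scene" or "side" or "wrist"; returns (picture, depth): 420x560x3 uint8, red, green, blue; 420x560 float32, m along the optical axis (not along the pixel's ray), 0 where there is no reading.
- manip.get_calibration(name): a dict with "vfov" (degrees; the focal length in pixels is half the picture's height over the tangent of half this angle, whatever the lens; pixels are square), "cx", "cy" (the principal point, pixels), "pose" (4x4, takes a point from camera to world coordinates). Camera axes: x right, y down, z forward; pixel columns grow to the right and rows downward; lengths in m; the calibration is good to about 2 mm. A picture is of the moment at which its call begins: read the wrist's pose just before it. get_calibration takes no time and is no camera call; for the wrist camera it gives the pose at the moment of the call.
- manip.sign_off(): hands the job in, once; it reports no verdict.
The state is a dict: "t": time; "q": joint angles; "qd": joint speeds; "tau": joint torques, N m; "tcp_pos": TCP position; "tool_rot": TCP orientation; "force": force on the tool from outside, world axes, zero at the start; "ft_torque": the same for the moment, N m; "finger_gap": opening from 0.0 (shut) to 1.0 (fully open).
Only numpy, scipy, OpenCV 4.12 (cv2) and the standard library are available. Lean on these libraries where they do the work, as an engineer would, in place of code of your own. Each camera call takes 0.05 s, during which the arm holds its last target.

## Working session

There is one attempt and no reset: what is moved stays moved. The work goes in short steps, Python scripts to look and compute and a tool call to move; the robot and the scene stay as the last step left them, time stands still between calls to the robot, and variables do not carry over. Pictures are saved under pics/ and viewed, and the job is handed in when it is done.

Besides the shell and the picture viewer there is one more tool, called after "Call:" as name([rows], argument=value, ...), one row to a line, values as JSON. move_arm: Moves the arm, as the interface text tells. Its arguments: {"type":"object","properties":{"deltas":{"type":"array","items":{"type":"array","items":{"type":"number"}}},"force":{"type":"number"}},"required":["deltas"]}

```bash
mkdir -p pics; ls
python3 - <<'E'
from station import manip
import cv2,numpy as np
print(manip.sense())
for n in ("scene","side","wrist"):
    c=manip.get_calibration(n);p,d=manip.snapshot(n)
    cv2.imwrite(f"pics/{n}0.png",p[:,:,::-1]);np.save(f"pics/{n}0.npy",d)
    np.savez(f"pics/{n}0.npz",p=p,d=d,pose=c["pose"],cx=c["cx"],cy=c["cy"],vfov=c["vfov"])
    print(n,c)
E
```

```text
pics
{'t': 0.0, 'q': array([ 1.13951769e+00,  5.28504534e-01,  1.43390127e+00,  6.93400420e-06,
        1.18139499e+00, -1.78524975e-01]), 'qd': array([-0.00136474, -0.00145129,  0.00117744,  0.00076329,  0.00047541,
       -0.00209515]), 'tau': array([-9.55523101e-04, -4.42352664e+01, -1.78018409e+01, -2.94875217e-04,
        8.58764484e-03,  5.00284401e-06]), 'tcp_pos': array([0.15598543, 0.6045077 , 0.24131035]), 'tool_rot': array([ 1.26041936e-01,  9.92024300e-01, -1.05218581e-03, -3.34499996e-04]), 'force': array([ 0.35222131, -0.30985642, -0.69580246]), 'ft_torque': array([-0.028328  , -0.02518791, -0.02834937]), 'finger_gap': 1.0003317852781626}
scene {'vfov': 56.25264291725511, 'cx': 283.2583283289008, 'cy': 212.454416049387, 'pose': array([[-1.64268673e-01,  5.89385156e-01, -7.90974678e-01,
         1.11261554e+00],
       [ 9.86415604e-01,  9.79535309e-02, -1.31868728e-01,
         1.32389456e-01],
       [-2.42708502e-04, -8.01891666e-01, -5.97469412e-01,
         5.36025620e-01],
       [ 0.00000000e+00,  0.00000000e+00,  0.00000000e+00,
         1.00000000e+00]])}
side {'vfov': 56.70032760251762, 'cx': 280.1801165956819, 'cy': 199.1581751589043, 'pose': array([[ 0.98771565, -0.08803876,  0.1291006 ,  0.41398143],
       [-0.15624473, -0.56868017,  0.80758309, -0.56767186],
       [ 0.00231834, -0.81783375, -0.57544989,  0.48506182],
       [ 0.        ,  0.        ,  0.        ,  1.        ]])}
wrist {'vfov': 69.36869104590812, 'cx': 278.2262141742367, 'cy': 212.6693997471103, 'pose': array([[ 0.25101777,  0.92437073,  0.28727833,  0.08369186],
       [ 0.96798054, -0.23911398, -0.07640799,  0.62355216],
       [-0.00193704,  0.2972596 , -0.95479473,  0.3729668 ],
       [ 0.        ,  0.        ,  0.        ,  1.        ]])}
```

View pics/scene0.png

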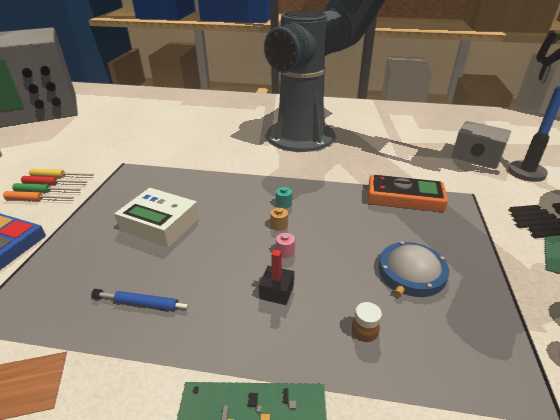

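View pics/side0.png

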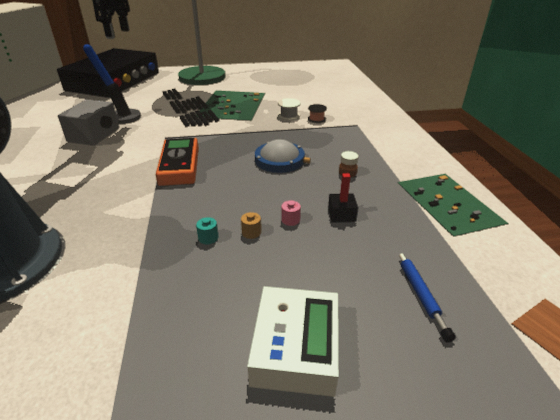

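View pics/wrist0.png

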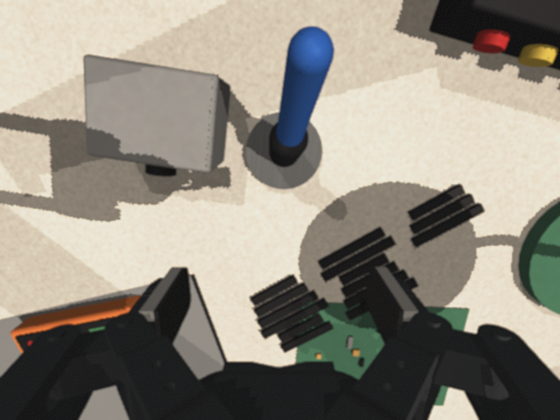

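The three weight-shaped things in the scene view are teal (284,197), brass/orange (279,218) and pink (285,244). The middle one matches "brass". I'll enlarge it and measure.

```bash
cat > h.py <<'E'
import numpy as np,cv2
def load(n): return np.load(f"pics/{n}.npz")
def f(z): return 210/np.tan(np.radians(float(z["vfov"]))/2)
def cloud(z):
    d=z["d"];H,W=d.shape;v,u=np.mgrid[:H,:W];F=f(z)
    P=np.stack([(u-z["cx"])/F*d,(v-z["cy"])/F*d,d],-1)
    P=P@z["pose"][:3,:3].T+z["pose"][:3,3]; P[d<=0]=np.nan
    return P
def ray(z,u,v,h):
    F=f(z);r=z["pose"][:3,:3]@np.array([(u-z["cx"])/F,(v-z["cy"])/F,1]);o=z["pose"][:3,3]
    return o+r*(h-o[2])/r[2]
def proj(z,p):
    c=z["pose"][:3,:3].T@(np.asarray(p)-z["pose"][:3,3]);F=f(z);return c[0]/c[2]*F+z["cx"],c[1]/c[2]*F+z["cy"]
def snap(n,name):
    from station import manip
    c=manip.get_calibration(n);p,d=manip.snapshot(n)
    np.savez(f"pics/{name}.npz",p=p,d=d,pose=c["pose"],cx=c["cx"],cy=c["cy"],vfov=c["vfov"])
    cv2.imwrite(f"pics/{name}.png",p[:,:,::-1]); return load(name)
def crop(name,u0,v0,u1,v1,s,out):
    p=load(name)["p"][v0:v1,u0:u1,::-1]
    cv2.imwrite(f"pics/{out}.png",cv2.resize(p,None,fx=s,fy=s,interpolation=cv2.INTER_CUBIC))
E
python3 - <<'E'
from h import *
crop("scene0",230,170,330,310,4,"c1")
crop("side0",180,140,380,240,4,"c2")
for n in("scene0","side0"):
    z=load(n);P=cloud(z)
    for nm,lo,hi in (("dome",0.035,0.06),):pass
    pts=dict(scene0=dict(teal=(284,190),brass=(279,211),pink=(285,238),dome=(413,258),stand=(270,280),stylus=(277,251),ind=(165,225),jar=(368,312),mm=(400,188),pump=(145,300),desk=(230,250)),
     side0=dict(teal=(207,222),brass=(250,217),pink=(290,206),dome=(280,145),stand=(340,203),stylus=(346,176),ind=(300,310),jar=(349,157),mm=(178,160),pump=(420,285),desk=(200,300)))[n]
    for k,(u,v) in pts.items(): print(n,k,P[v,u].round(4))
E
```

```text
scene0 teal [0.3768 0.0114 0.044 ]
scene0 brass [0.4572 0.014  0.0436]
scene0 pink [0.5416 0.0406 0.0437]
scene0 dome [0.5623 0.2778 0.0469]
scene0 stand [0.6475 0.0316 0.0361]
scene0 stylus [0.6363 0.0424 0.0952]
scene0 ind [ 0.5443 -0.2023  0.0461]
scene0 jar [0.7025 0.1964 0.051 ]
scene0 mm [0.3182 0.273  0.0397]
scene0 pump [ 0.7103 -0.1732  0.0173]
scene0 desk [ 0.547  -0.0711  0.0008]
side0 teal [nan nan nan]
side0 brass [0.449  0.0055 0.0423]
side0 pink [0.5294 0.033  0.0387]
side0 dome [0.547  0.2696 0.0492]
side0 stand [nan nan nan]
side0 stylus [0.6379 0.0378 0.094 ]
side0 ind [ 0.4981 -0.2199  0.0443]
side0 jar [0.6956 0.1888 0.0478]
side0 mm [0.3041 0.2525 0.038 ]
side0 pump [ 0.7015 -0.1802  0.0177]
side0 desk [ 0.354  -0.1404 -0.0011]
```

View pics/c1.png

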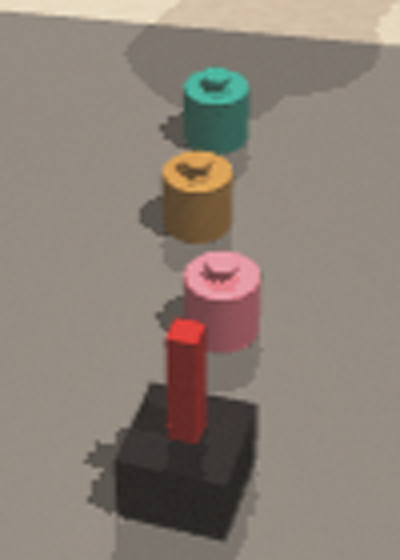

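View pics/c2.png

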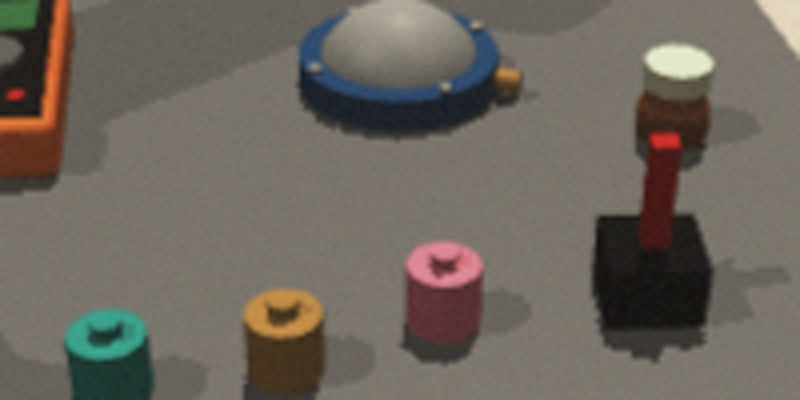

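```bash
python3 - <<'E'
from h import *
from scipy.optimize import least_squares
for n,(u0,v0,u1,v1) in dict(scene0=(378,238,450,292),side0=(252,130,312,172)).items():
    z=load(n);P=cloud(z)[v0:v1,u0:u1].reshape(-1,3)
    c0=np.nanmedian(P[P[:,2]>0.03],0)[:2]
    Q=P[(P[:,2]>0.028)]
    Q=Q[np.hypot(*(Q[:,:2]-c0).T)<0.06]
    r=least_squares(lambda p:np.linalg.norm(Q-p,axis=1)-0.055,[c0[0],c0[1],-0.003],loss="soft_l1",f_scale=0.001)
    print(n,"dome centre",r.x.round(4),"top z",r.x[2]+.055,len(Q),np.abs(r.fun).mean())
# weights top
for n,bs in dict(scene0=[("teal",272,184,296,210),("brass",268,205,291,232),("pink",274,231,297,258)],side0=[("teal",194,214,220,246),("brass",239,210,264,240),("pink",279,199,303,228)]).items():
    z=load(n);P=cloud(z)
    for k,u0,v0,u1,v1 in bs:
        Q=P[v0:v1,u0:u1].reshape(-1,3); Q=Q[(Q[:,2]>.032)&(Q[:,2]<.05)]
        mn,mx=np.percentile(Q,2,0),np.percentile(Q,98,0); print(n,k,((mn+mx)/2).round(4),(mx-mn).round(4))
E
python3 - <<'E'
from h import *
crop("scene0",100,175,220,260,6,"c3")
crop("side0",235,270,355,400,5,"c4")
E
```

```text
scene0 dome centre [ 0.5482  0.2856 -0.0039] top z 0.051093969276205055 1283 0.0007316957116131177
side0 dome centre [ 0.5482  0.2845 -0.0048] top z 0.050232788652812055 508 0.0009516832146737525
scene0 teal [0.404  0.0094 0.0388] [0.0917 0.0331 0.0121]
scene0 brass [0.4536 0.0134 0.0389] [0.0336 0.0334 0.0121]
scene0 pink [0.5349 0.0396 0.0388] [0.0329 0.0336 0.0119]
side0 teal [0.3684 0.0069 0.0382] [0.0342 0.0333 0.0116]
side0 brass [0.4504 0.01   0.0381] [0.0334 0.0322 0.0108]
side0 pink [0.532  0.0364 0.0382] [0.0337 0.0322 0.0109]
```

View pics/c3.png

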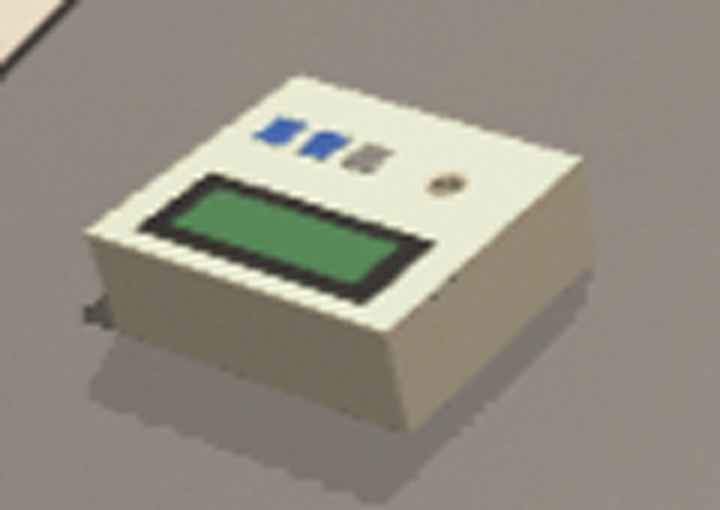

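View pics/c4.png

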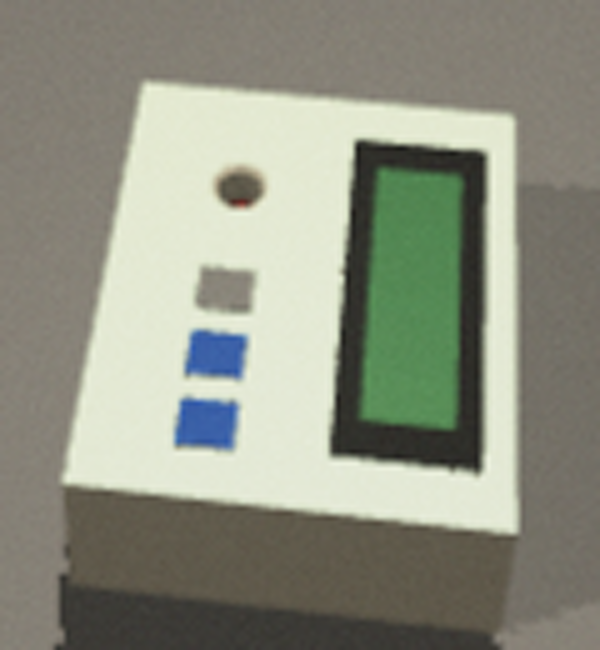

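```bash
cat >> h.py <<'E'
from scipy.spatial.transform import Rotation as R
def want(x,y,z,ydir=None,s=None):
    """ydir: world angle (deg) of tool y, mod 180"""
    from station import manip
    s=s or manip.sense()
    M=R.from_quat(s["tool_rot"]).as_matrix()
    d=M.T@(np.array([x,y,z])-s["tcp_pos"])/0.4
    cur=np.degrees(np.arctan2(M[1,1],M[0,1])); tw=0
    if ydir is not None:
        e=(ydir-cur+90)%180-90
        tw=-np.radians(e)/0.5
    print("t %.2f tcp %s ydir %.2f F %s gap %.3f q6 %.2f-> units %s twist %.4f"%(s["t"],s["tcp_pos"].round(4),cur,s["force"].round(1),s["finger_gap"],s["q"][5],d.round(4),tw))
E
python3 - <<'E'
from h import *
a=load("scene0");b=load("side0")
print(ray(a,174.3,205.7,.046),ray(b,283,307.4,.046))
want(0.452,0.012,0.24,90)
E
```

```text
[ 0.47822807 -0.20945352  0.046     ] [ 0.4751044  -0.21315087  0.046     ]
t 0.15 tcp [0.1561 0.6046 0.2415] ydir 75.51 F [1.  0.2 1.3] gap 0.997 q6 -0.18-> units [-1.0869 -1.2495  0.0056] twist -0.5056
```

Call:
move_arm([
  [-0.54,-0.62,0,-0.506,100],
  [-0.54,-0.62,0,-0.506,100],
  [-0.54,-0.62,0,-0.506,100],
  [-0.54,-0.62,0,-0.506,100],
  [-0.54,-0.62,0,-0.506,100],
  [-0.54,-0.62,0,-0.506,100],
  [-0.54,-0.62,0,-0.506,100],
  [-0.54,-0.62,0,-0.506,100],
])

```text
t: 0.82
tcp_pos: [0.3037, 0.3089, 0.2423]
tool_rot: [-0.0, 1.0, -0.0, -0.0]
force: [0.7, 0.0, -0.5]
finger_gap: 0.998
```

```bash
python3 -c "
from h import *
want(0.452,0.012,0.24,90)"
```

```text
t 0.82 tcp [0.3037 0.3089 0.2423] ydir 90.02 F [ 0.7  0.  -0.5] gap 0.998 q6 -1.04-> units [-0.3705 -0.7423  0.006 ] twist 0.0008
```

Call:
move_arm([
  [-0.37,-0.742,0,0,100],
  [-0.37,-0.742,0,0,100],
  [-0.37,-0.742,0,0,100],
  [-0.37,-0.742,0,0,100],
  [-0.37,-0.742,0,0,100],
  [-0.37,-0.742,0,0,100],
  [-0.37,-0.742,0,0,100],
  [-0.37,-0.742,0,0,100],
])

```text
t: 1.48
tcp_pos: [0.452, 0.012, 0.2423]
tool_rot: [0.0, 1.0, 0.0, 0.0]
force: [2.0, 0.3, 0.6]
finger_gap: 1.0
```

```bash
python3 -c "
from h import *
z=snap('wrist','w1')
want(0.452,0.012,0.24,90)
print([proj(z,p) for p in [(.452,.012,.044),(.452,.012,0.036)]])
"
```

```text
t 1.53 tcp [0.4577 0.0056 0.2429] ydir 89.76 F [ 3.4 -4.   0.6] gap 0.996 q6 -1.79-> units [0.0143 0.0161 0.0071] twist -0.0084
[(np.float64(278.5719661473773), np.float64(188.6425093760787)), (np.float64(278.56455824873285), np.float64(187.0783790859644))]
```

View pics/w1.png

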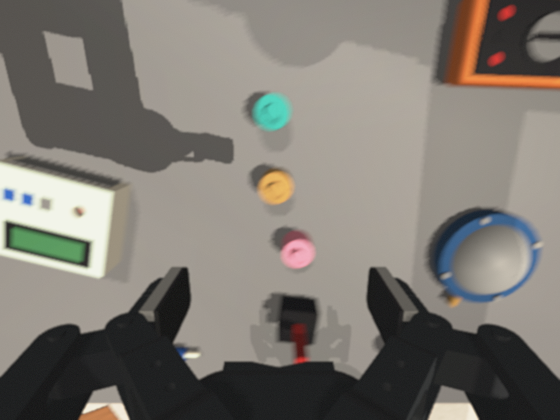

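Call:
move_arm([
  [0,0,0.1,0,100],
  [0,0,0.18,0,100],
  [0,0,0.18,0,100],
  [0,0,0.18,0,100],
  [0,0,0.18,0,100],
  [0,0,0.18,0,100],
  [0,0,0.18,0,100],
  [0,0,0.18,0,100],
])

```text
t: 2.2
tcp_pos: [0.4523, 0.0144, 0.1718]
tool_rot: [-0.0, 1.0, -0.0, 0.002]
force: [0.4, 0.4, 0.4]
finger_gap: 1.001
```

```bash
python3 -c "
from h import *
z=snap('wrist','w2')
want(0.452,0.012,0.24,90)
print([proj(z,p) for p in [(.452,.012,.044),(.452,.012,0.036)]])
crop('w2',130,50,430,350,2.6,'w2c')
"
```

```text
t 2.25 tcp [0.4521 0.0144 0.1715] ydir 90.05 F [0.2 0.1 0.9] gap 1.000 q6 -1.79-> units [-0.0002 -0.006  -0.1712] twist 0.0017
[(np.float64(276.035844691053), np.float64(205.49232046468822)), (np.float64(276.1032229713384), np.float64(203.0564197628466))]
```

View pics/w2c.png

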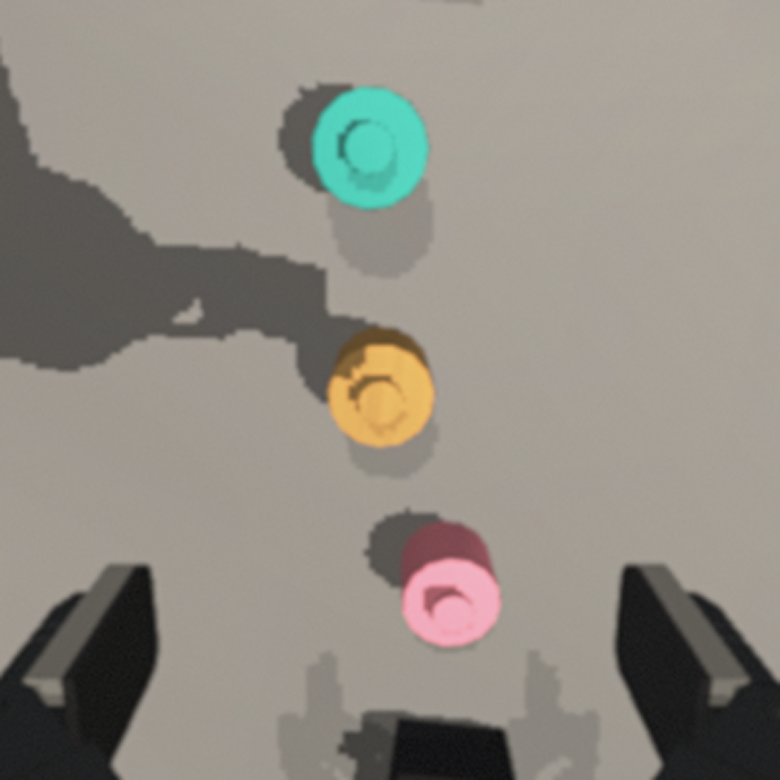

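Call:
move_arm([
  [0.003,-0.005,0.1,0,100],
  [0.003,-0.005,0.2,0,100],
  [0.003,-0.005,0.28,0,100],
  [0.003,-0.005,0.34,0,100],
  [0.003,-0.005,0.37,0,100],
  [0.003,-0.005,0.385,0,100],
  [0.003,-0.005,0.388,0,100],
  [0.003,-0.005,0.388,0,100],
])

```text
t: 2.92
tcp_pos: [0.4507, 0.0122, 0.0154]
tool_rot: [-0.0, 1.0, -0.0, 0.0]
force: [0.1, 0.1, -0.5]
finger_gap: 0.998
```

```bash
python3 -c "
from h import *
want(0.4507,0.012,0.016,90)
"
```

```text
t 2.92 tcp [0.4507 0.0122 0.0154] ydir 90.02 F [ 0.1  0.1 -0.5] gap 0.998 q6 -1.79-> units [ 0.0001 -0.0004 -0.0014] twist 0.0007
```

Close gently to centre it.

Call:
move_arm([
  [0,0,0,0,70],
  [0,0,0,0,60],
  [0,0,0,0,50],
  [0,0,0,0,45],
  [0,0,0,0,40],
  [0,0,0,0,30],
  [0,0,0,0,30],
  [0,0,0,0,30],
], force=40)

```text
t: 3.58
tcp_pos: [0.4507, 0.0122, 0.016]
tool_rot: [-0.0, 1.0, -0.0, 0.001]
force: [0.5, 0.9, 5.9]
finger_gap: 0.436
```

Call:
move_arm([
  [0,0,-0.05,0,30],
  [0,0,-0.12,0,30],
  [0,0,-0.2,0,30],
  [0,0,-0.26,0,30],
  [0,0,-0.3,0,30],
  [0,0,-0.3,0,30],
  [0,0,-0.3,0,30],
  [0,0,-0.3,0,30],
])

```text
t: 4.25
tcp_pos: [0.4492, 0.0124, 0.1342]
tool_rot: [-0.0, 1.0, 0.0, -0.001]
force: [-1.1, -0.2, -4.7]
finger_gap: 0.426
```

```bash
python3 -c "
from h import *
z=snap('wrist','w3')
want(0.548,0.285,0.135,90)
"
```

```text
t 4.30 tcp [0.4491 0.0125 0.1339] ydir 90.01 F [ 0.1  1.4 -3.8] gap 0.431 q6 -1.79-> units [-0.2474  0.6813 -0.0031] twist 0.0002
```

View pics/w3.png

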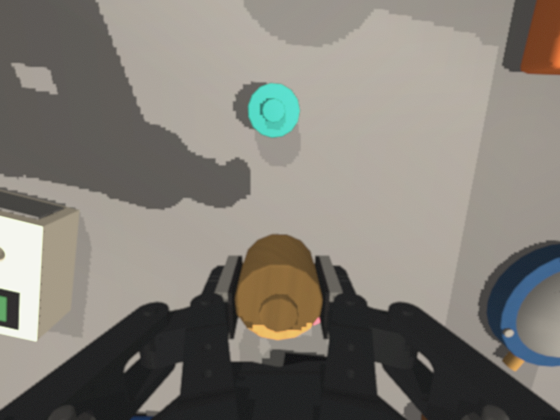

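Call:
move_arm([
  [-0.02,0.06,-0.03,0,30],
  [-0.06,0.16,-0.08,0,30],
  [-0.1,0.26,-0.1,0,30],
  [-0.14,0.36,-0.1,0,30],
  [-0.18,0.46,-0.1,0,30],
  [-0.21,0.56,-0.1,0,30],
  [-0.23,0.64,-0.1,0,30],
  [-0.247,0.681,-0.1,0,30],
])

```text
t: 4.97
tcp_pos: [0.5487, 0.2894, 0.1726]
tool_rot: [-0.001, 1.0, 0.001, -0.001]
force: [0.4, -0.7, -3.8]
finger_gap: 0.433
```

Call:
move_arm([
  [0,0,0,0,30],
  [0,0,0,0,30],
  [0,0,0,0,30],
  [0,0,0,0,30],
  [0,0,0,0,30],
  [0,0,0,0,30],
  [0,0,0,0,30],
  [0,0,0,0,30],
])

```text
t: 5.63
tcp_pos: [0.5491, 0.2841, 0.1753]
tool_rot: [0.0, 1.0, 0.0, 0.0]
force: [0.4, -0.1, -3.2]
finger_gap: 0.432
```

```bash
python3 -c "
from h import *
z=snap('wrist','w4')
snap('scene','s4');snap('side','d4')
want(0.548,0.285,0.135,90)
print(proj(z,(.548,.285,.052)),proj(z,(.548,.285,.022)))
crop('w4',130,50,430,350,2.6,'w4c')
crop('s4',340,120,480,300,4,'s4c')
crop('d4',230,60,350,180,5,'d4c')
"
```

```text
t 5.78 tcp [0.5491 0.2844 0.1753] ydir 89.99 F [-0.  -0.1 -3.4] gap 0.432 q6 -1.27-> units [0.0027 0.0014 0.1007] twist -0.0003
(np.float64(279.6789999429788), np.float64(206.4302997336891)) (np.float64(279.5379159042934), np.float64(197.81430559460165))
```

View pics/w4c.png

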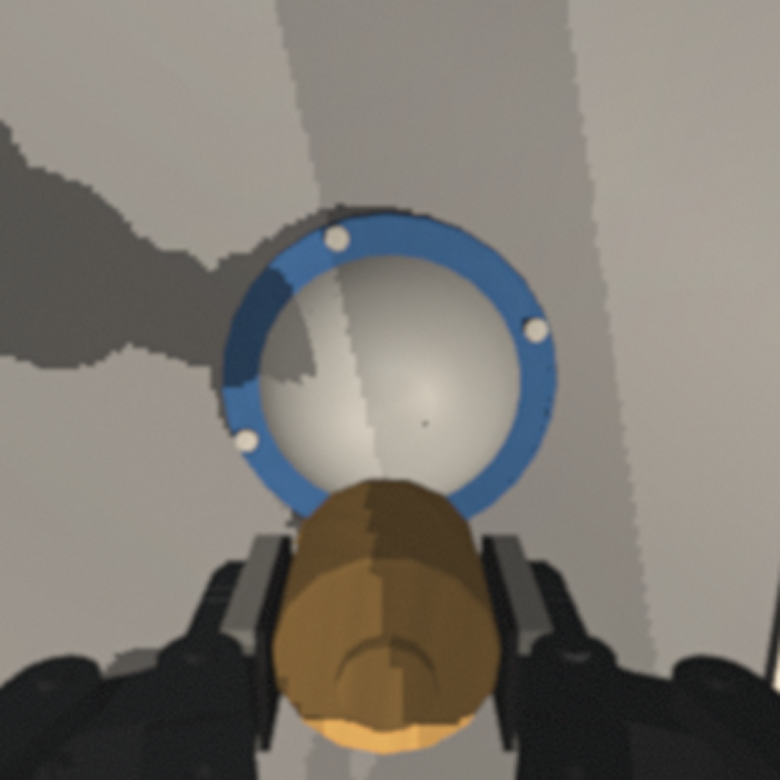

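View pics/s4c.png

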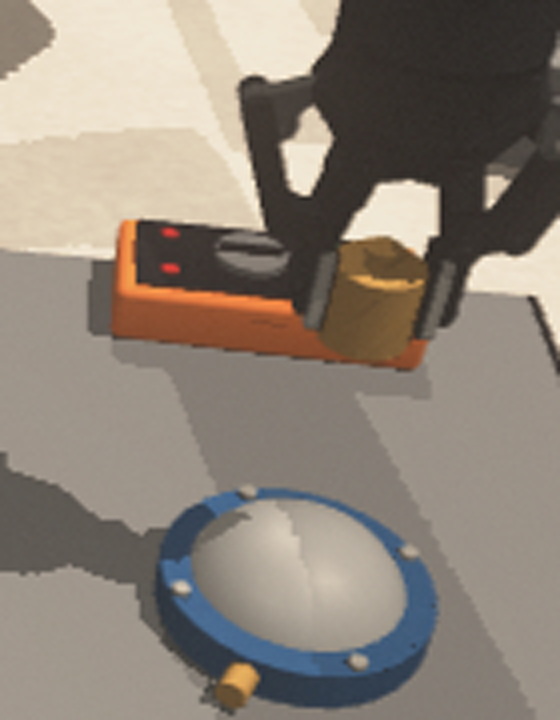

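View pics/d4c.png

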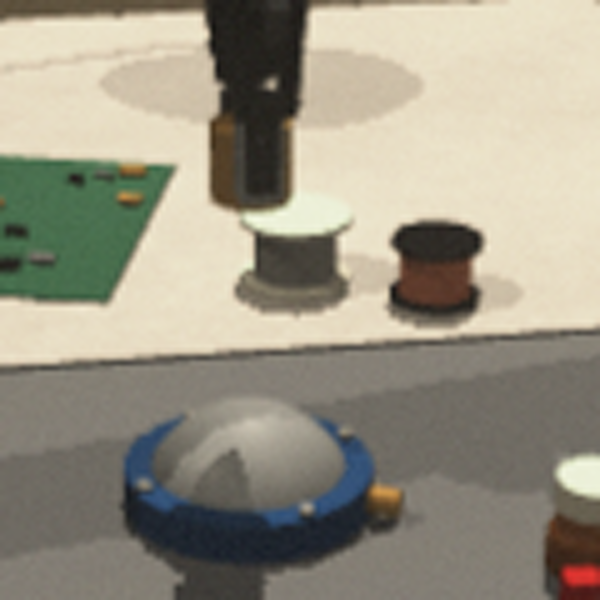

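Run:
```python
from h import *
from scipy.optimize import least_squares
z=load('w4');t=np.array([.5491,.2843,.1753])
a=np.linspace(0,2*np.pi,181)
for dx in(-.002,0,.002):
    top=np.array([proj(z,(t[0]+dx+.019*np.cos(k),t[1]+.019*np.sin(k),t[2]+.02)) for k in a])
    bot=np.array([proj(z,(t[0]+dx+.019*np.cos(k),t[1]+.019*np.sin(k),t[2]-.016)) for k in a])
    f=lambda q:(q-[130,50])*2.6
    print(dx,"top L/R",f(top)[:,0].min().round(),f(top)[:,0].max().round(),"top v",f(top)[:,1].min().round(),f(top)[:,1].max().round(),"bot vmin",f(bot)[:,1].min().round())
hsv=cv2.cvtColor(z["p"],cv2.COLOR_RGB2HSV)
m=((hsv[...,0]>95)&(hsv[...,0]<125)&(hsv[...,1]>110)).astype(np.uint8)
c=ray(z,280,198,.022)[:2]
v,u=np.nonzero(m[120:245,200:360]);v+=120;u+=200
X=np.array([ray(z,i,j,.022)[:2] for i,j in zip(u,v)])
ang=np.arctan2(*(X-c).T[::-1]);r=np.hypot(*(X-c).T)
inn=[];out=[]
for k in np.arange(-180,180,3):
    s=np.abs(np.degrees(ang)-k)<1.5
    if s.sum()<5: continue
    # skip weight region (+x side)
    if abs(k)<50: continue
    i=np.argmin(r[s]);o=np.argmax(r[s]); inn.append(X[s][i]);out.append(X[s][o])
for nm,Q in(("in",np.array(inn)),("out",np.array(out))):
    g=least_squares(lambda p:np.hypot(*(Q-p[:2]).T)-p[2],[*c,.05],loss="soft_l1",f_scale=.0008);print(nm,g.x.round(4),len(Q))
P=cloud(z)[150:235,230:332].reshape(-1,3);Q=P[(P[:,2]>.028)&(P[:,2]<.06)]
Q=Q[np.hypot(*(Q[:,:2]-c).T)<.045]
g=least_squares(lambda p:np.linalg.norm(Q-p[:3],axis=1)-.055,[.548,.285,-.003],loss="soft_l1",f_scale=.001);print("sphere",g.x.round(4),len(Q))
```

```text
-0.002 top L/R 272.0 506.0 top v 540.0 744.0 bot vmin 461.0
0 top L/R 272.0 505.0 top v 552.0 754.0 bot vmin 470.0
0.002 top L/R 273.0 505.0 top v 563.0 764.0 bot vmin 479.0
in [0.5491 0.2848 0.0497] 87
out [0.5479 0.2847 0.061 ] 87
sphere [ 0.5489  0.285  -0.0035] 6328
```

Call:
move_arm([
  [0.004,0.002,0.06,0,30],
  [0.004,0.002,0.12,0,30],
  [0.004,0.002,0.17,0,30],
  [0.004,0.002,0.21,0,30],
  [0.004,0.002,0.235,0,30],
  [0.004,0.002,0.245,0,30],
  [0.004,0.002,0.248,0,30],
  [0.004,0.002,0.248,0,30],
])

```text
t: 6.45
tcp_pos: [0.5479, 0.2856, 0.0763]
tool_rot: [-0.0, 1.0, 0.0, 0.0]
force: [-0.6, -0.5, -4.2]
finger_gap: 0.432
```

```bash
python3 -c "
from h import *
snap('scene','s5');snap('side','d5')
want(0.5476,0.285,0.068,90)
crop('s5',360,190,460,310,5,'s5c')
crop('d5',230,90,330,180,8,'d5c')
"
```

```text
t 6.55 tcp [0.5483 0.2857 0.0771] ydir 90.01 F [ 0.7  0.2 -4.3] gap 0.428 q6 -1.27-> units [ 0.0019 -0.0018  0.0226] twist 0.0004
```

View pics/s5c.png

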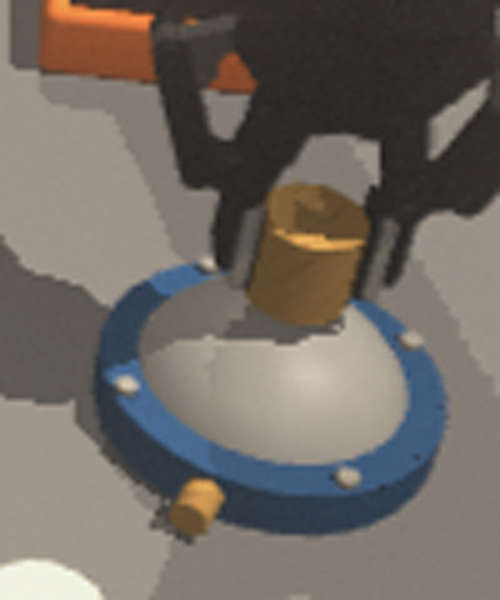

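View pics/d5c.png

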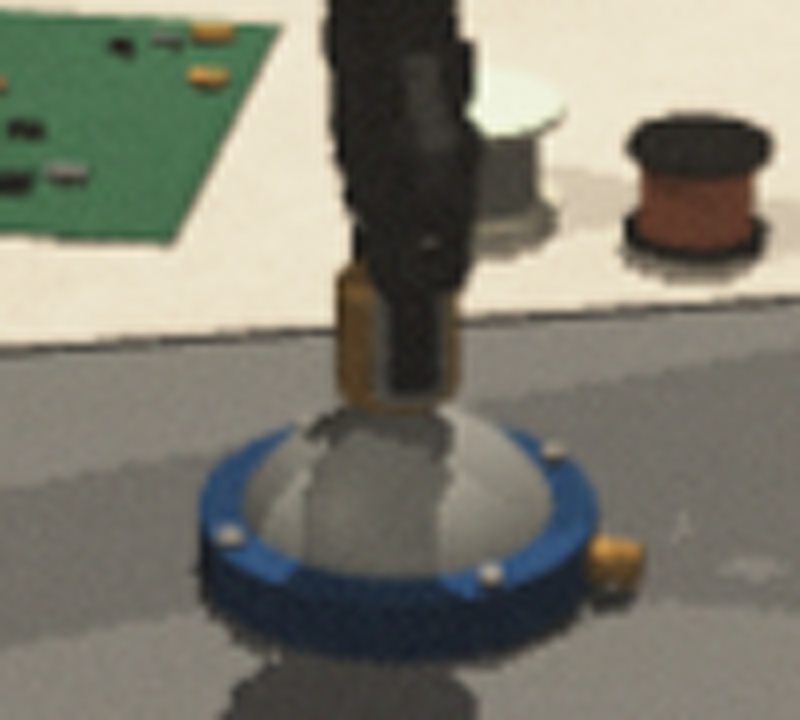

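Run:
```python
from h import *
a=np.linspace(0,2*np.pi,721)
def circ(z,x,y,h,r,o,s):
    q=(np.array([proj(z,(x+r*np.cos(k),y+r*np.sin(k),h)) for k in a])-o)*s
    i,j=q[:,0].argmin(),q[:,0].argmax();k=q[:,1].argmax()
    return q[i].round(),q[j].round(),"low",q[k].round()
for n,o,s in(("s5",(360,190),5),("d5",(230,90),8)):
    z=load(n);x,y=.5488,.285
    print(n,"drum",circ(z,x,y,.022,.063,o,s));print("  dome",circ(z,x,y,.022,.049,o,s))
    for w in((x,y),(x+.002,y),(x,y+.002)):
        print("  w bot",w,circ(z,*w,.0611,.019,o,s));print("  w top",circ(z,*w,.0971,.019,o,s))
```

```text
s5 drum (array([ 96., 344.]), array([447., 406.]), 'low', array([317., 494.]))
  dome (array([134., 348.]), array([406., 395.]), 'low', array([305., 464.]))
  w bot (0.5488, 0.285) (array([235., 280.]), array([345., 298.]), 'low', array([305., 324.]))
  w top (array([255., 203.]), array([367., 221.]), 'low', array([327., 246.]))
  w bot (0.5508, 0.285) (array([236., 283.]), array([345., 302.]), 'low', array([305., 328.]))
  w top (array([255., 206.]), array([368., 225.]), 'low', array([327., 250.]))
  w bot (0.5488, 0.287) (array([241., 280.]), array([350., 299.]), 'low', array([310., 325.]))
  w top (array([261., 203.]), array([373., 222.]), 'low', array([333., 247.]))
d5 drum (array([196., 500.]), array([600., 501.]), 'low', array([398., 597.]))
  dome (array([241., 498.]), array([555., 499.]), 'low', array([398., 573.]))
  w bot (0.5488, 0.285) (array([336., 382.]), array([460., 382.]), 'low', array([398., 410.]))
  w top (array([335., 272.]), array([462., 273.]), 'low', array([399., 299.]))
  w bot (0.5508, 0.285) (array([342., 381.]), array([467., 382.]), 'low', array([405., 409.]))
  w top (array([341., 272.]), array([468., 272.]), 'low', array([405., 299.]))
  w bot (0.5488, 0.287) (array([335., 379.]), array([459., 379.]), 'low', array([397., 407.]))
  w top (array([334., 269.]), array([461., 270.]), 'low', array([398., 296.]))
```

```bash
python3 -c "
from h import *
crop('s5',375,220,455,300,10,'s5d')
"
```

```text
(no output)
```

View pics/s5d.png

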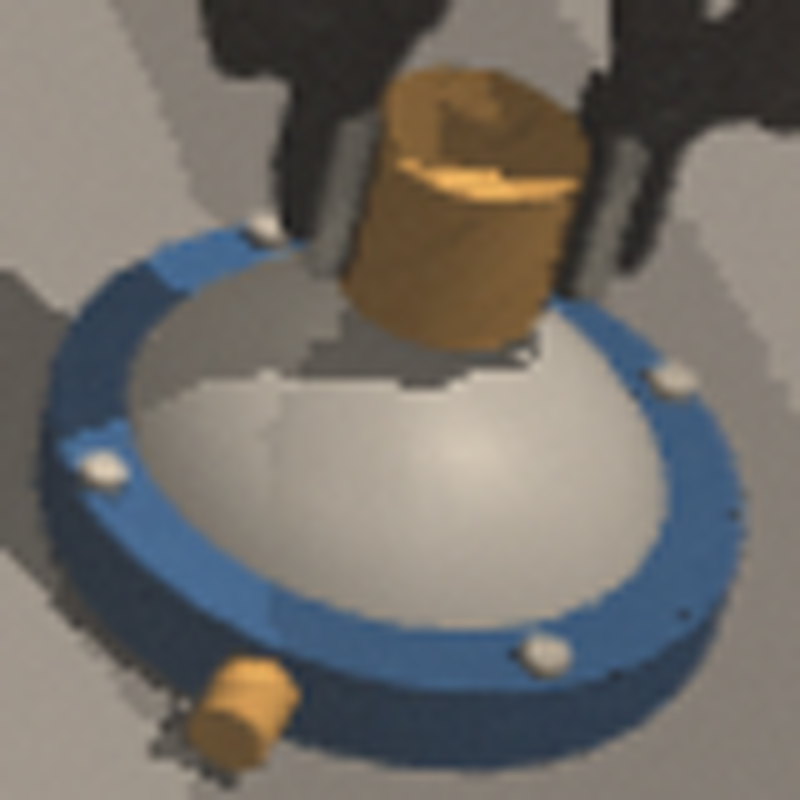

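Call:
move_arm([
  [0,-0.001,0.005,0,30],
  [0,-0.002,0.01,0,30],
  [0,-0.002,0.014,0,30],
  [0,-0.002,0.016,0,30],
  [0,-0.002,0.017,0,30],
  [0,-0.002,0.017,0,30],
  [0,-0.002,0.017,0,30],
  [0,-0.002,0.017,0,30],
])

```text
t: 7.22
tcp_pos: [0.5475, 0.2846, 0.0691]
tool_rot: [-0.0, 1.0, -0.0, 0.0]
force: [-0.4, 0.2, -3.6]
finger_gap: 0.434
```

```bash
python3 -c "
from h import *
want(0.5485,0.285,0.068,90)
"
```

```text
t 7.22 tcp [0.5475 0.2846 0.0691] ydir 90.01 F [-0.4  0.2 -3.6] gap 0.434 q6 -1.27-> units [-0.0026  0.0009  0.0028] twist 0.0004
```

Call:
move_arm([
  [-0.0015,0.0005,0,0,30],
  [-0.0015,0.0005,0,0,30],
  [-0.0015,0.0005,0.001,0,30],
  [-0.0015,0.0005,0.0015,0,30],
  [-0.0015,0.0005,0.002,0,30],
  [-0.0015,0.0005,0.002,0,30],
  [-0.0015,0.0005,0.002,0,30],
  [-0.0015,0.0005,0.002,0,30],
])

```text
t: 7.88
tcp_pos: [0.548, 0.2848, 0.0683]
tool_rot: [-0.0, 1.0, -0.0, -0.0]
force: [0.3, 0.7, -3.7]
finger_gap: 0.432
```

```bash
python3 -c "
from h import *
want(0.5485,0.285,0.068,90)
"
```

```text
t 7.88 tcp [0.548  0.2848 0.0683] ydir 90.01 F [ 0.3  0.7 -3.7] gap 0.432 q6 -1.27-> units [-0.0013  0.0005  0.0007] twist 0.0004
```

Call:
move_arm([
  [-0.001,0,0.0005,0,30],
  [-0.001,0,0.001,0,30],
  [-0.001,0,0.0015,0,30],
  [-0.001,0,0.002,0,30],
  [-0.001,0,0.002,0,30],
  [-0.001,0,0.002,0,30],
  [-0.001,0,0.002,0,30],
  [-0.001,0,0.002,0,30],
])

```text
t: 8.55
tcp_pos: [0.5485, 0.2848, 0.0679]
tool_rot: [-0.0, 1.0, 0.0, 0.0]
force: [-1.3, -0.0, 3.7]
finger_gap: 0.433
```

```bash
python3 -c "
from h import *
want(0.5485,0.285,0.068,90)
"
```

```text
t 8.55 tcp [0.5485 0.2848 0.0679] ydir 90.01 F [-1.3 -0.   3.7] gap 0.433 q6 -1.27-> units [-0.0001  0.0004 -0.0001] twist 0.0005
```

Call:
move_arm([
  [0,0,-0.0005,0,30],
  [0,0,-0.0005,0,30],
  [0,0,-0.0005,0,52],
  [0,0,-0.0005,0,52],
  [0,0,-0.0005,0,52],
  [0,0,-0.0005,0,52],
  [0,0,-0.0005,0,52],
  [0,0,-0.0005,0,52],
], force=20)

```text
t: 9.22
tcp_pos: [0.5485, 0.2849, 0.0676]
tool_rot: [-0.0, 1.0, 0.0, 0.0]
force: [0.4, -0.1, 0.1]
finger_gap: 0.519
```

```bash
python3 -c "
from h import *
want(0.5485,0.285,0.068,90)
snap('scene','s6');snap('side','d6')
crop('s6',375,200,455,280,8,'s6c')
crop('d6',240,100,320,170,8,'d6c')
"
```

```text
t 9.22 tcp [0.5485 0.2849 0.0676] ydir 90.01 F [ 0.4 -0.1  0.1] gap 0.519 q6 -1.27-> units [ 0.      0.0003 -0.0009] twist 0.0004
```

View pics/s6c.png

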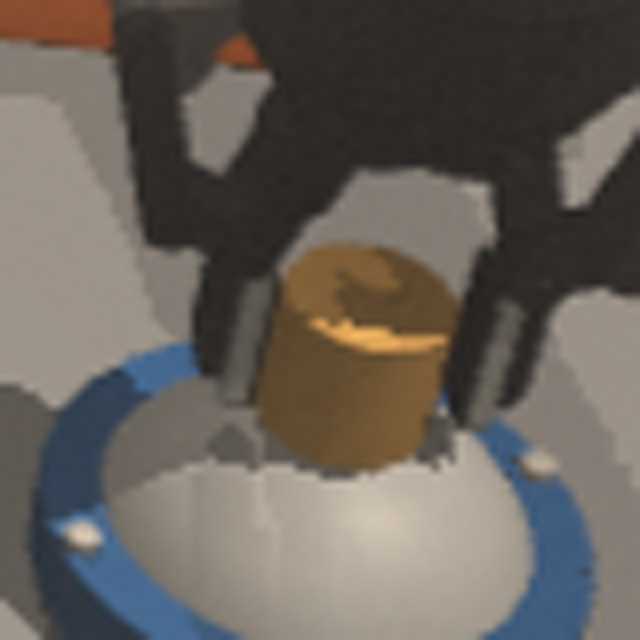

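View pics/d6c.png

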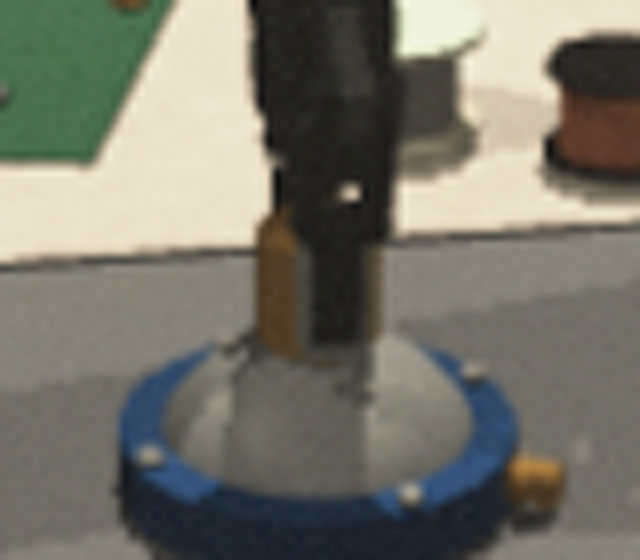

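Call:
move_arm([
  [0,0,0,0,65],
  [0,0,0,0,80],
  [0,0,-0.02,0,80],
  [0,0,-0.06,0,80],
  [0,0,-0.12,0,80],
  [0,0,-0.18,0,80],
  [0,0,-0.22,0,80],
  [0,0,-0.22,0,80],
])

```text
t: 9.98
tcp_pos: [0.551, 0.2857, 0.1603]
tool_rot: [-0.0, 1.0, 0.001, 0.004]
force: [0.6, 0.7, 0.3]
finger_gap: 0.797
```

```bash
python3 -c "
from h import *
want(0.5485,0.285,0.068,90)
snap('scene','s7');snap('side','d7');snap('wrist','w7')
crop('s7',375,200,455,280,8,'s7c')
crop('d7',240,100,320,170,8,'d7c')
"
```

```text
t 9.98 tcp [0.551  0.2857 0.1603] ydir 90.02 F [0.6 0.7 0.3] gap 0.797 q6 -1.27-> units [ 0.0081 -0.0024  0.2306] twist 0.0007
```

View pics/s7c.png

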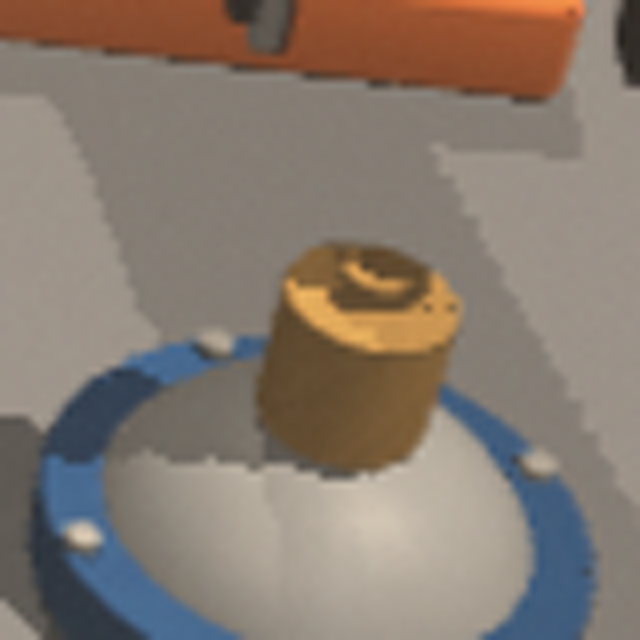

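View pics/d7c.png

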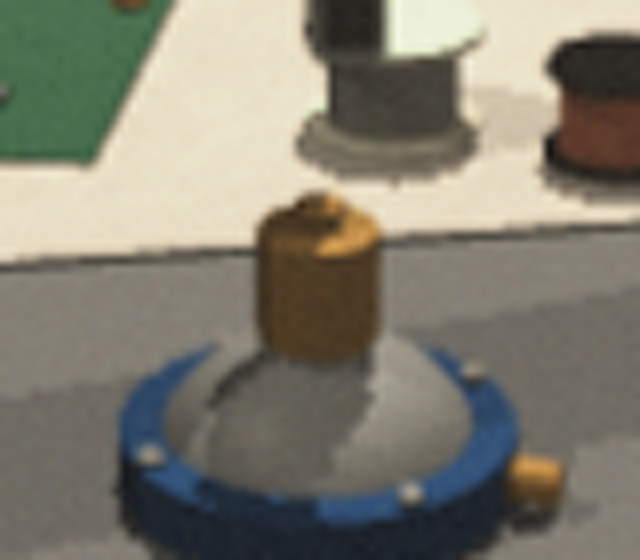

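View pics/w7.png

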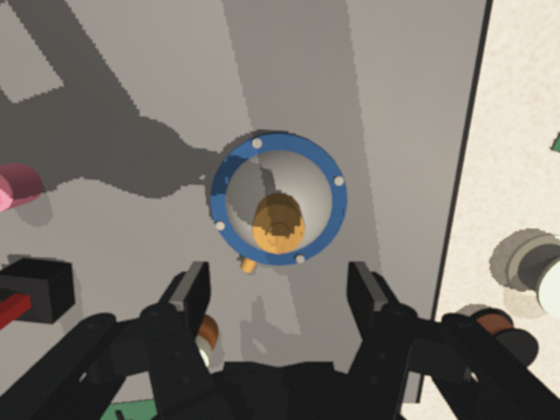

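Weight stands upright on the dome, released (scene crop ~(355,340), side crop ~(318,280)). Now on to the stylus.

Call:
move_arm([
  [0,0,-0.08,0,100],
  [-0.02,-0.06,-0.15,0,100],
  [-0.05,-0.16,-0.2,0,100],
  [-0.09,-0.26,-0.2,0,100],
  [-0.13,-0.36,-0.2,0,100],
  [-0.17,-0.46,-0.2,0,100],
  [-0.2,-0.55,-0.2,0,100],
  [-0.22,-0.61,-0.2,0,100],
])

```text
t: 10.8
tcp_pos: [0.6367, 0.0373, 0.2338]
tool_rot: [0.001, 1.0, -0.0, -0.001]
force: [0.2, 0.8, -0.3]
finger_gap: 1.002
```

Call:
move_arm([
  [0,0,0,0,100],
  [0,0,0,0,100],
  [0,0,0,0,100],
  [0,0,0,0,100],
  [0,0,0,0,100],
  [0,0,0,0,100],
  [0,0,0,0,100],
  [0,0,0,0,100],
])

```text
t: 11.47
tcp_pos: [0.6363, 0.0417, 0.2359]
tool_rot: [-0.001, 1.0, -0.0, 0.0]
force: [0.7, 0.9, 0.7]
finger_gap: 1.0
```

```bash
python3 -c "
from h import *
want(0.638,0.040,0.24,90)
z=snap('wrist','w8')
print(proj(z,(.638,.04,.096)))
crop('w8',180,100,380,300,4,'w8c')
"
```

```text
t 11.47 tcp [0.6363 0.0417 0.2359] ydir 90.08 F [0.7 0.9 0.7] gap 1.000 q6 -1.68-> units [-0.0042 -0.0042 -0.0103] twist 0.0029
(np.float64(276.7832157928926), np.float64(204.38776676201246))
```

View pics/w8c.png

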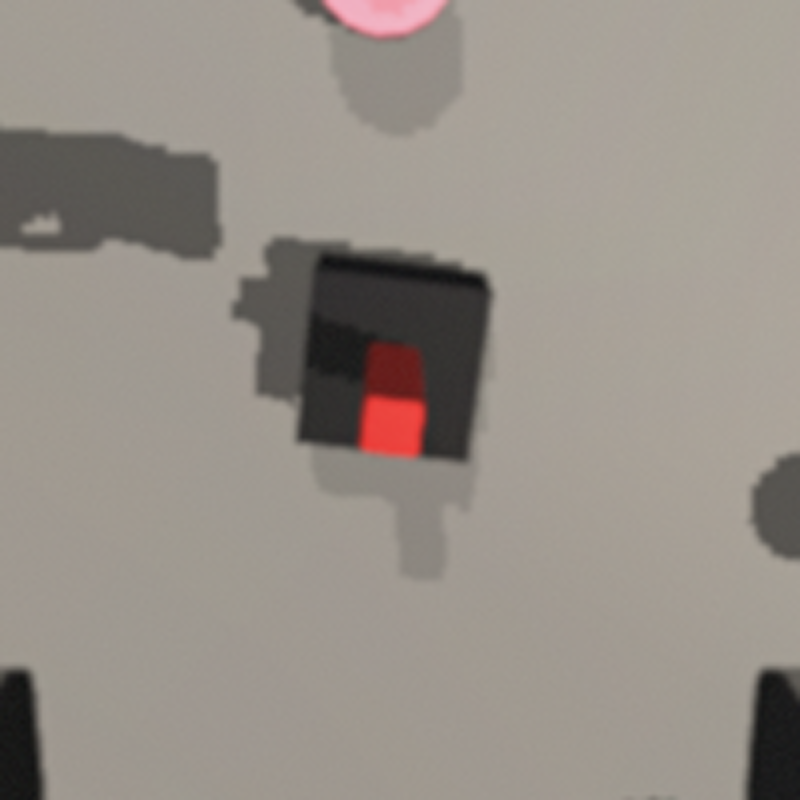

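```bash
python3 -c "
from h import *
z=load('w8')
g=lambda u,v,h:ray(z,180+u/4,100+v/4,h)[:2]
S=[g(*p,.036) for p in((317,268),(490,293),(467,461),(297,440))]
T=[g(*p,.096) for p in((366,395),(427,402),(420,458),(359,449))]
for C in(S,T):
    C=np.array(C);print(C.mean(0).round(4),[np.degrees(np.arctan2(*(C[j]-C[i])[::-1])).round(1) for i,j in((0,1),(3,2),(0,3),(1,2))],[np.linalg.norm(C[j]-C[i]).round(4) for i,j in((0,1),(3,2),(0,3),(1,2))])
want(np.mean(T,0)[0],np.mean(T,0)[1],0.062,83)
"
```

```text
[0.6403 0.0413] [np.float64(81.8), np.float64(82.7), np.float64(-7.7), np.float64(-6.4)] [np.float64(0.0479), np.float64(0.049), np.float64(0.0495), np.float64(0.0488)]
[0.6401 0.0414] [np.float64(83.3), np.float64(81.2), np.float64(-7.5), np.float64(-6.4)] [np.float64(0.0142), np.float64(0.0145), np.float64(0.0132), np.float64(0.0137)]
t 11.52 tcp [0.6364 0.0415 0.2359] ydir 90.06 F [ 0.3 -0.3  0.1] gap 1.000 q6 -1.68-> units [-9.200e-03 -3.000e-04  4.347e-01] twist 0.2466
```

Call:
move_arm([
  [-0.009,0,0.03,0.12,100],
  [-0.009,0,0.1,0.252,100],
  [-0.009,0,0.19,0.252,100],
  [-0.009,0,0.28,0.252,100],
  [-0.009,0,0.35,0.252,100],
  [-0.009,0,0.4,0.252,100],
  [-0.009,0,0.425,0.252,100],
  [-0.009,0,0.435,0.252,100],
])

```text
t: 12.18
tcp_pos: [0.639, 0.041, 0.0598]
tool_rot: [0.063, 0.998, 0.0, -0.002]
force: [-0.2, -0.2, 0.9]
finger_gap: 0.999
```

```bash
python3 -c "
from h import *
want(.6401,.0414,0.062,82.8)
"
```

```text
t 12.18 tcp [0.639  0.041  0.0598] ydir 82.79 F [-0.2 -0.2  0.9] gap 0.999 q6 -1.56-> units [-0.0026  0.0013 -0.0055] twist -0.0002
```

Call:
move_arm([
  [-0.002,0,0,0,60],
  [-0.002,0,0,0,45],
  [-0.002,0,0,0,35],
  [-0.002,0,0,0,28],
  [-0.002,0,0,0,20],
  [-0.002,0,0,0,10],
  [-0.002,0,0,0,5],
  [-0.002,0,0,0,5],
], force=60)

```text
t: 12.85
tcp_pos: [0.6413, 0.0407, 0.0628]
tool_rot: [0.063, 0.998, -0.0, 0.001]
force: [-0.5, 0.1, 5.1]
finger_gap: 0.154
```

Call:
move_arm([
  [0,0,0,0,5],
  [0,0,0,0,5],
  [0,0,0,0,5],
  [0,0,-0.03,0,5],
  [0,0,-0.08,0,5],
  [0,0,-0.14,0,5],
  [0,0,-0.2,0,5],
  [0,0,-0.22,0,5],
])

```text
t: 13.52
tcp_pos: [0.6428, 0.0406, 0.1537]
tool_rot: [0.063, 0.998, -0.0, 0.003]
force: [0.0, -0.3, 0.6]
finger_gap: 0.152
```

```bash
python3 -c "
from h import *
want(.6401,.0414,0.062,82.8)
z=snap('wrist','w9');snap('scene','s9');snap('side','d9')
crop('s9',230,130,330,310,4,'s9c')
crop('d9',280,80,400,220,5,'d9c')
"
```

```text
t 13.52 tcp [0.6428 0.0406 0.1537] ydir 82.80 F [ 0.  -0.3  0.6] gap 0.152 q6 -1.56-> units [0.0085 0.001  0.2291] twist -0.0000
```

View pics/w9.png

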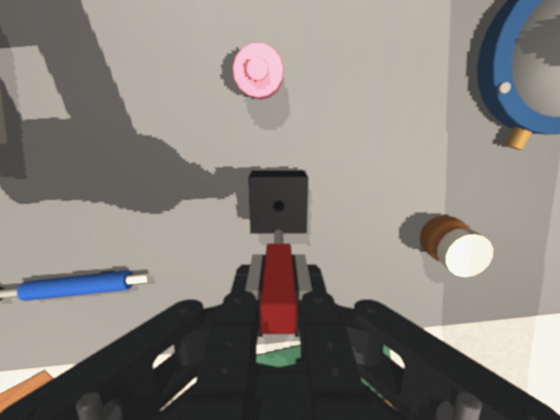

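View pics/s9c.png

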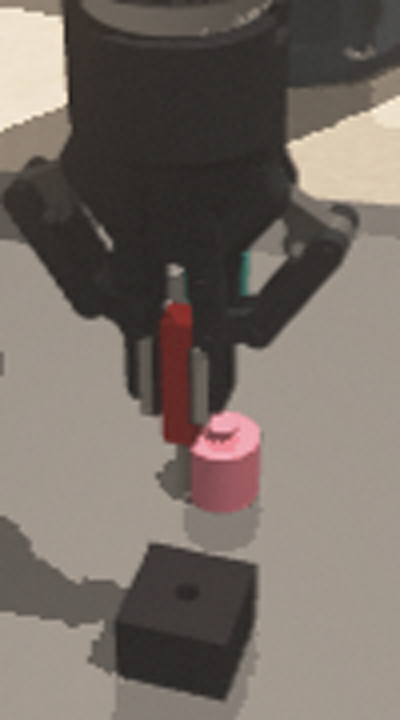

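View pics/d9c.png

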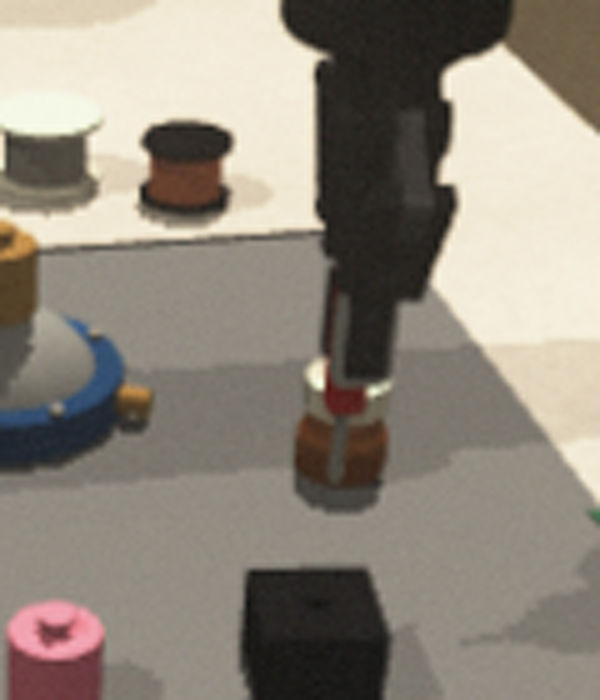

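```bash
python3 -c "
from h import *
want(.4767,-.2113,0.16,82.8)
"
```

```text
t 13.67 tcp [0.6409 0.0408 0.1502] ydir 82.79 F [-0.8  0.3 -0.3] gap 0.156 q6 -1.56-> units [ 0.3281 -0.6767 -0.0249] twist -0.0002
```

Call:
move_arm([
  [0.03,-0.06,-0.01,0,5],
  [0.07,-0.15,-0.025,0,5],
  [0.115,-0.24,-0.025,0,5],
  [0.16,-0.33,-0.025,0,5],
  [0.205,-0.42,-0.025,0,5],
  [0.25,-0.51,-0.025,0,5],
  [0.29,-0.6,-0.025,0,5],
  [0.328,-0.677,-0.025,0,5],
])

```text
t: 14.33
tcp_pos: [0.4742, -0.2125, 0.158]
tool_rot: [0.063, 0.998, 0.001, -0.002]
force: [0.6, -1.1, 0.1]
finger_gap: 0.153
```

Call:
move_arm([
  [0,0,0,0,5],
  [0,0,0,0,5],
  [0,0,0,0,5],
  [0,0,0,0,5],
  [0,0,0,0,5],
  [0,0,0,0,5],
  [0,0,0,0,5],
  [0,0,0,0,5],
])

```text
t: 15.0
tcp_pos: [0.4771, -0.2108, 0.1597]
tool_rot: [0.062, 0.998, -0.0, 0.0]
force: [0.3, -0.2, -0.4]
finger_gap: 0.152
```

```bash
python3 -c "
from h import *
want(.4767,-.2113,0.16,82.8)
z=snap('wrist','w10');snap('side','d10');snap('scene','s10')
print(proj(z,(.4767,-.2113,.046)))
crop('w10',180,100,380,300,4,'w10c')
crop('d10',230,200,350,400,4,'d10c')
"
```

```text
t 15.00 tcp [ 0.4771 -0.2108  0.1597] ydir 82.87 F [ 0.3 -0.2 -0.4] gap 0.152 q6 -2.08-> units [ 0.0007 -0.0015 -0.0006] twist 0.0026
(np.float64(277.77327497883334), np.float64(210.51111485822727))
```

View pics/w10c.png

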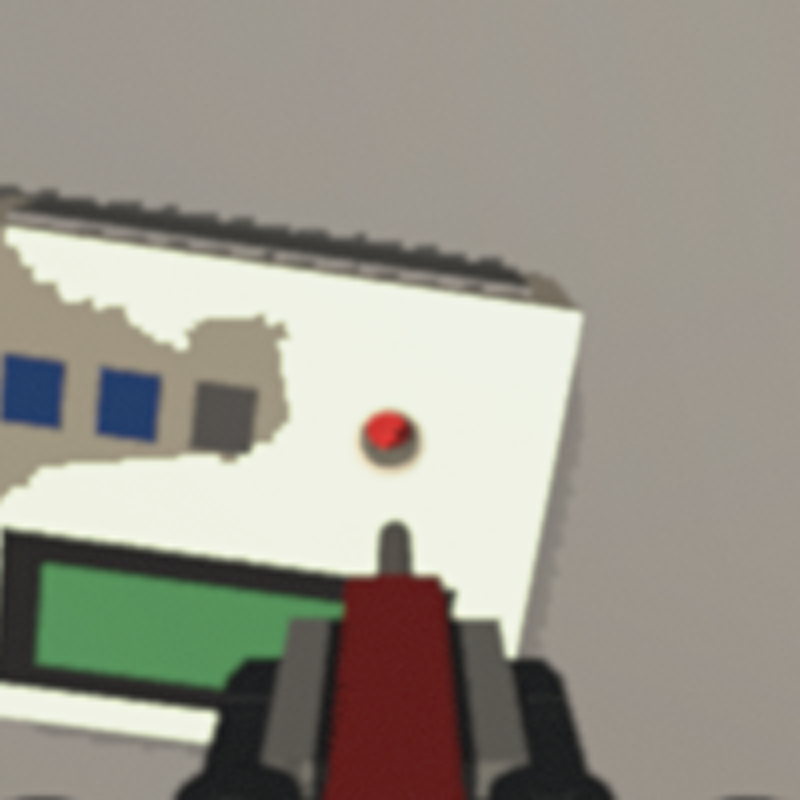

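View pics/d10c.png

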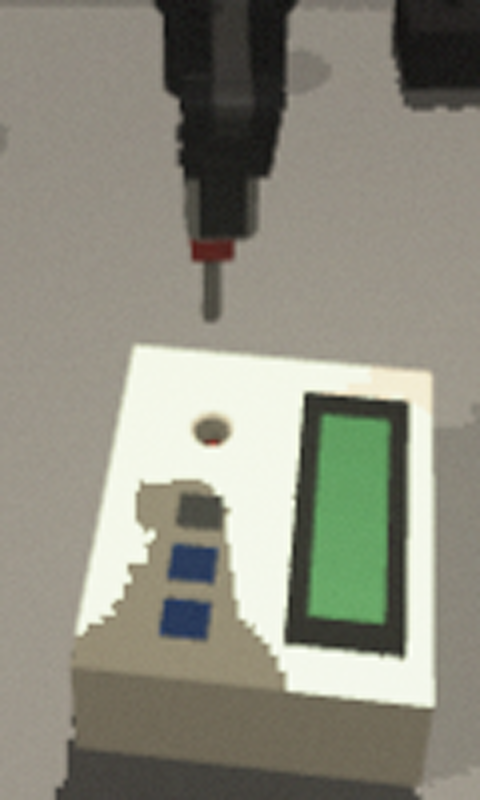

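View pics/s10.png

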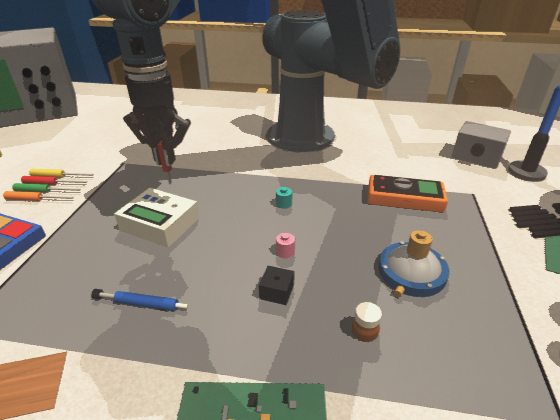

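```bash
python3 -c "
from h import *
z=load('w10');d=load('d10')
for p in((.4771,-.2108,.1017),(.4791,-.2108,.1017),(.4771,-.2088,.1017)):
  print((np.array(proj(z,p))-[180,100])*4,(np.array(proj(d,p))-[230,200])*4)
for p in((.476,-.2113,.046),(.4771,-.2108,.046),(.478,-.2113,.046),(.476,-.2093,.046)):
  print((np.array(proj(z,p))-[180,100])*4,(np.array(proj(d,p))-[230,200])*4)
"
```

```text
[393.85898981 540.72031599] [217.87084699 312.90337135]
[395.34504828 551.74060254] [223.80818912 312.2155043 ]
[405.71487922 539.32760538] [216.87932059 308.50388989]
[390.67691753 438.89504714] [213.65692477 425.11735467]
[393.67887207 443.55893139] [216.50339907 423.61048622]
[391.86423161 447.87990981] [219.25533739 424.41618159]
[400.08371615 437.76027459] [212.73456283 420.64037384]
```

Call:
move_arm([
  [0,-0.002,0.02,0,5],
  [0,-0.002,0.05,0,5],
  [0,-0.002,0.08,0,5],
  [0,-0.002,0.105,0,5],
  [0,-0.002,0.12,0,5],
  [0,-0.002,0.125,0,5],
  [0,-0.002,0.125,0,5],
  [0,-0.002,0.125,0,5],
])

```text
t: 15.82
tcp_pos: [0.4768, -0.2124, 0.1098]
tool_rot: [0.063, 0.998, -0.0, 0.0]
force: [-0.4, -0.0, 0.0]
finger_gap: 0.155
```

```bash
python3 -c "
from h import *
want(.4767,-.2116,0.11,82.8)
z=snap('wrist','w11');snap('side','d11')
crop('w11',180,100,380,300,4,'w11c')
crop('d11',230,240,330,360,6,'d11c')
"
```

```text
t 15.82 tcp [ 0.4768 -0.2124  0.1098] ydir 82.79 F [-0.4 -0.   0. ] gap 0.155 q6 -2.08-> units [ 0.0005  0.002  -0.0005] twist -0.0003
```

View pics/w11c.png

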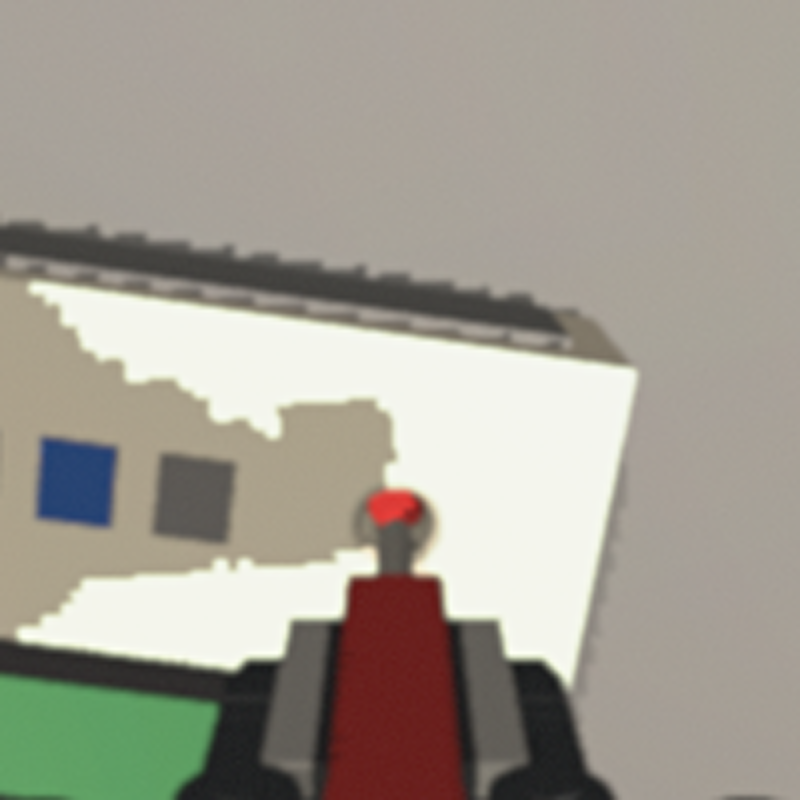

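View pics/d11c.png

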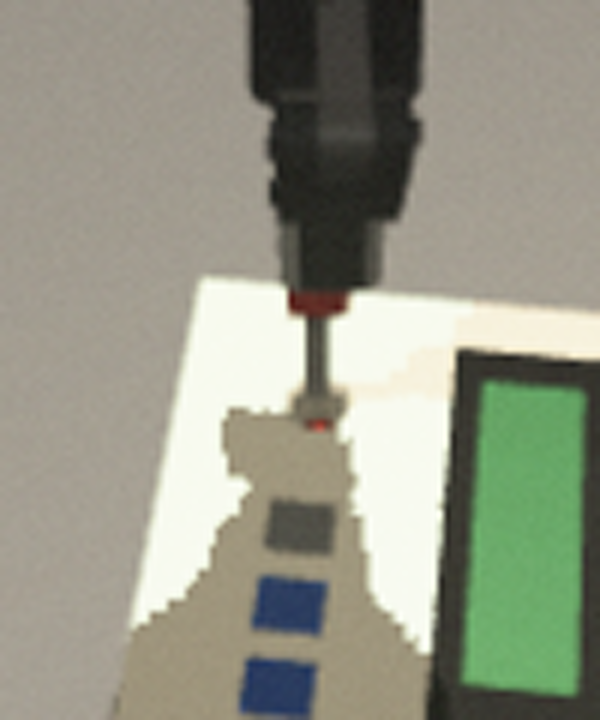

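Call:
move_arm([
  [0,0,0.01,0,5],
  [0,0,0.02,0,5],
  [0,0,0.028,0,5],
  [0,0,0.034,0,5],
  [0,0,0.04,0,5],
  [0,0,0.046,0,5],
  [0,0,0.052,0,5],
  [0,0,0.052,0,5],
])

```text
t: 16.58
tcp_pos: [0.4766, -0.2122, 0.0887]
tool_rot: [0.063, 0.998, 0.0, -0.0]
force: [-0.9, 0.5, 2.6]
finger_gap: 0.153
```

```bash
python3 -c "
from h import *
want(.4767,-.2116,0.087,82.8)
"
```

```text
t 16.58 tcp [ 0.4766 -0.2122  0.0887] ydir 82.79 F [-0.9  0.5  2.6] gap 0.153 q6 -2.08-> units [-0.0001  0.0016  0.0043] twist -0.0004
```

Call:
move_arm([
  [0,0,0.001,0,5],
  [0,0,0.002,0,5],
  [0,0,0.003,0,5],
  [0,0,0.004,0,5],
  [0,0,0.005,0,5],
  [0,0,0.006,0,5],
  [0,0,0.006,0,5],
  [0,0,0.006,0,5],
], force=80)

```text
t: 17.25
tcp_pos: [0.4767, -0.2123, 0.0875]
tool_rot: [0.063, 0.998, -0.0, 0.0]
force: [-1.4, 0.7, 10.1]
finger_gap: 0.151
```

```bash
python3 -c "
from h import *
want(.4767,-.2116,0.087,82.8)
"
```

```text
t 17.25 tcp [ 0.4767 -0.2123  0.0875] ydir 82.80 F [-1.4  0.7 10.1] gap 0.151 q6 -2.08-> units [0.0001 0.0017 0.0012] twist -0.0001
```

Call:
move_arm([
  [0,0,0.001,0,5],
  [0,0,0.001,0,5],
  [0,0,0.001,0,5],
  [0,0,0.001,0,5],
  [0,0,0.001,0,5],
  [0,0,0.001,0,5],
  [0,0,0.001,0,5],
  [0,0,0.001,0,5],
])

```text
t: 17.92
tcp_pos: [0.4767, -0.2123, 0.0874]
tool_rot: [0.063, 0.998, -0.0, 0.0]
force: [-3.1, 0.9, 12.6]
finger_gap: 0.152
```

```bash
python3 -c "
from h import *
want(.4767,-.2116,0.087,82.8)
snap('wrist','w12');snap('side','d12');snap('scene','s12')
A=load('w12')['p'][100:300,180:380,::-1];
r=lambda p,s:cv2.resize(p,None,fx=s,fy=s,interpolation=cv2.INTER_CUBIC)
c=np.zeros((600,800,3),np.uint8)
c[:400,:400]=r(A,2);c[:400,400:]=r(load('d12')['p'][240:340,230:330,::-1],4)
c[400:,:560]=r(load('s12')['p'][230:280,330:470,::-1],4);c[400:,560:800]=r(load('d12')['p'][110:160,250:310,::-1],4)
cv2.imwrite('pics/c12.png',c)
want(.4767,-.2116,0.087,82.8)
"
```

```text
t 17.92 tcp [ 0.4767 -0.2123  0.0874] ydir 82.80 F [-3.1  0.9 12.6] gap 0.152 q6 -2.08-> units [0.0001 0.0016 0.001 ] twist 0.0000
t 18.07 tcp [ 0.4767 -0.2123  0.0874] ydir 82.80 F [-2.7  1.4 12.1] gap 0.153 q6 -2.08-> units [0.0002 0.0016 0.001 ] twist 0.0001
```

View pics/c12.png

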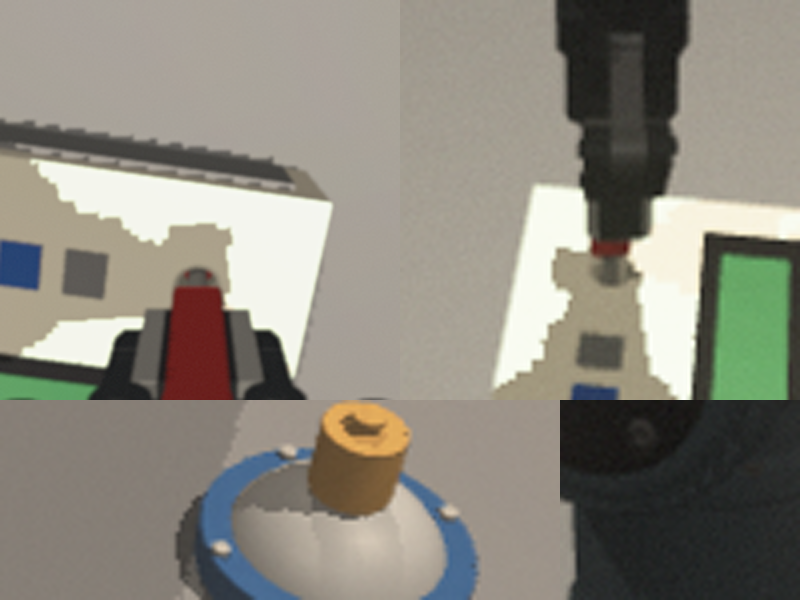

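View pics/s12.png

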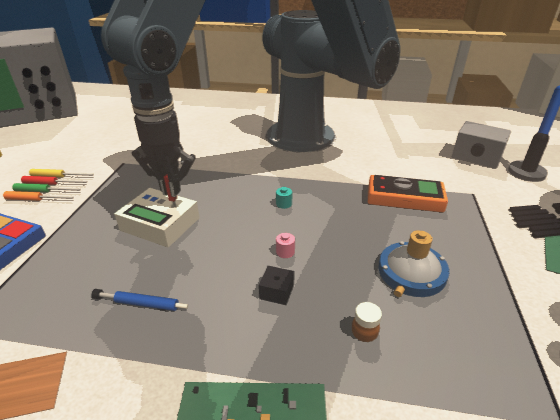

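```bash
python3 -c "
from station import manip
print(manip.sign_off())"
```

```text
the job is handed in; nothing more can be done
None
```

I balanced the brass weight on the dome and let go of it. Then I took the stylus from its stand and pushed its tip through the indicator's hole. I handed the job in at about 18 s, with the stylus gripped and the button held down; sign-off gave no verdict.

**Last checks:**
- **Weight:** in the last scene picture it stands upright on the dome. The arm hid it from the side camera then; the side view just after release also showed it upright.
- **Bystanders:** the multimeter, pump and jar are at the same pixels in the scene view as at the start.
- **Button:** the push was steady at about 12 N, against the 4 N needed, and the stylus stopped advancing when I pressed further. I took this as fully down, because the button's travel can't be read directly. The depth reckoned from the tool height came to about 4.6 of 5 mm, within measuring error.
- **Disagreement:** the scene and side cameras differed by about 3 mm on some points, so I trusted the wrist camera and relative views for the alignment.

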